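# Pop the till open with its key

## Robot

A 6-joint arm with a two-finger parallel gripper is mounted at the origin on a cart in front of the work surface, level with it; the furniture and walls round the work are solid. World frame = base frame: x ahead of the robot, y to its left, z up, the work surface at z = 0. Lengths are in mm, angles in rad, forces in N, time in s.
With the tool pointing down it reaches from about 350 to 875 mm from the base axis. Payload 4.2 kg.
Tool frame: the origin (TCP) lies midway between the tips of the shut fingers; the grasp point (between the pads) lies 19 mm behind it; z points along the fingers, y is the line along which they close (so a half turn about z gives the same grasp; the last joint's range is limited). The gripper opens to 85 mm and grips with 20 to 120 N. Pads are 22 mm wide; open, the fingers measure 114 mm over their backs; the gripper's body (76 mm by 85 mm) begins 54 mm behind the grasp point. The pads swing forward as they close: fully open they stand 13 mm farther back than shut.
Start: joints at [-0.868, 0.385, 0.008, 0, -1.194, -0.259], TCP at [268.371, -564.426, 231.312] pointing down, gripper open.
Joint ranges: [-3.14, 3.14], [-1.21, 2.06], [-1.07, 1.41], [-3.16, 2.05], [-2.99, -0.16], [-3.1, 3.1]. Speed limits (rad/s): [2.79, 2.79, 3.14, 3.14, 3.14, 3.14].

## Interface

Orientations are given as a unit quaternion [x, y, z, w].
In Python, from bench import * gives the robot as it stands.
- The arm moves only by the tool drive_tool, never from a script. Its argument "plan" is a list that holds one entry, the list of rows, each a list of 5 numbers: the closure, from -1 (fully open) to 1 (shut), then the shift along the world's x, y, z in mm, then the turn about the world's z in degrees. A call has 1 to 20 rows; each row shifts and turns the commanded pose from where the row before left it; what a row does not reach is not made up. A row lasts 1/12 s, in which the tool goes at most 41.7 mm and 7.16 degrees, less where a joint would pass 70% of its speed; a pose out of reach is approached as far as the arm can. A call is refused whole if a number of a shift passes 41.7 or a number of a turn 7.16, either way. A call with a gripper value outside its range is refused whole. The fingers move at their own pace and stop on an object; the grip force is fixed at half the most. Time passes only in rows, so rows that do not move let the fingers close. It gives the time, the measured TCP pose, the force, the opening and the grip force at its end, in the units of the state.
- read_state(): the state, without advancing time (a new reading comes with each control period).
- get_image(name): name is "side" or "top"; returns (picture, depth): 480x640x3 uint8, red, green, blue; 480x640 float32, mm along the optical axis (not along the pixel's ray), 0 where there is no reading.
- camera_model(name): a dict with "fx", "fy", "cx", "cy" (pixels), "R" (3x3) and "t" (3): a world point X has camera coordinates R X + t. Camera axes: x right, y down, z forward; pixel columns grow to the right and rows downward; lengths in mm; the calibration is good to about 2 mm. A picture is of the moment at which its call begins. camera_model takes no time and is no camera call.
- job_done(): hands the job in; it is judged then, once.
The state is a dict: "clock": time; "joints": joint angles; "joint_vel": joint speeds; "joint_efforts": joint torques, N m; "position": TCP position; "ee_rot": TCP orientation; "contact_force": force on the tool from outside, world axes, zero at the start; "wrist_torque": the same for the moment, N m; "gripper_width": finger opening in mm; "grasp_force": force on a finger pad.
Only numpy, scipy, OpenCV 4.12 (cv2) and the standard library are available. Lean on these libraries where they do the work, as an engineer would, in place of code of your own. Each camera call takes 0.05 s, during which the arm holds its last target. There are 200 camera calls.

## Task

Open the flip-top till with its key: lift the red key out of the wooden key block, push it fully into the lock on the till's front edge, turn it clockwise to its stop so that the lid springs up, turn it all the way back home and draw it out. Then stand the key back in its slot in the key block, leaving the lid up and not disturbing the marker tin, the carton or the tape measure.

Things in the scene. Friction and masses are not known exactly. Their poses are not given: they have to be found in the camera images.
- till: Flip-top cash till, fixed to the counter, dark grey, 215 deep (x) x 290 wide (y) x 95 high. Origin: centre of its underside; x axis from its front (robot side) to its rear, z up. The front 58 mm of its top is a fixed black bezel, 92 high, with a steel lock plate (44 x 40, top 95 high) in its middle, 76 in front of the origin; behind it is the lid.
- keyhole (a point): Centre of the key slot's mouth on the lock plate's top face; axes as the till's. The slot runs along the till's x axis, 23 x 8 mm, straight down, mouth bevelled 3 mm wider all round. Plate 6 mm thick; below it the barrel's slot, 22 x 7. The key goes in 32 mm, until its flange lies on the plate. Once turned, its bit is caught under the plate: it comes out only at home.
- lock_barrel (a joint): Barrel of the lock that the key turns, rad: 0 = home (a stop; barrel slot under plate slot), grows clockwise seen from above, stop at 1.2 (about 70 deg). Friction about 0.04 N m, no spring: it stays where left. The key has about 0.1 rad of play in it either way, so turn the key a little past each stop to bring the barrel there. Near 0.95 its cam frees the lid.
- till_lid (a joint): Lid of the till, rad: 0 = shut and caught by the lock, grows as it opens (hinge along the till's rear top edge). Once freed it springs up by itself to about 0.17 and stays there, its front edge 25 mm up.
- lid_edge (a point): Middle of the top of the lid's front edge, 27 mm behind the lock axis; level with the bezel when shut.
- key_block: Wooden block with a brass insert, fixed to the counter, 76 (x) x 74 (y) x 44 mm high. Origin: centre of its underside, z up.
- block_slot (a point): Centre of the mouth of the key's slot, on the block's top face (44 above the counter), axes as the block's. The slot runs along the block's x axis, 24 x 9 mm, 40 mm deep, mouth bevelled 3 mm wider all round. The key stands in it upright, 32 mm deep, its flange lying on the top face.
- till_key: Steel double-bit key, red plastic head, 90 g, 102 long, upright in the block. Origin: the tip (lower end); z up to the head, x along the width of bit and head, y their thickness. From the tip: bit 20 wide, 5 thick, from 2.5 to 18, on a 6 mm stem; flange 22 across, underside at 32; neck 11 thick; head 34 wide (x), 9 thick (y), from 60 to 102. Same when turned by half a turn.
- key_grip (a point): Point in the key's head at which to grip it across its 9 mm thickness (fingers closing along the key's y), 83 mm above the tip.
- marker_tin: Round teal and white tin, 64 across, 25 high, standing loose; origin: centre of its underside.
- carton_0: Small green and white carton, 42 x 62 x 24 high, lying loose; origin: centre of its underside.
- tape_measure: Yellow tape measure, 51 x 65 x 21 high, lying loose; origin: centre of its underside.
Mind the look-alikes: they are no part of the job. What is shaped like the till_key but black or yellow is not meant.

How it is judged (in metres and radians):
On the way, in this order (a step that is already met when the one before it is completed fails the run):
1. the key is pushed fully into the lock (28 of 32 mm or more), barrel still at home (z of till_key in the frame of keyhole below -0.028 m and horizontal distance between till_key and keyhole below 0.005 m and value of joint lock_barrel below 0.3 rad), for 0.1 s.
2. the key in the lock has turned the barrel to its stop (beyond 1.1 rad); the lid has sprung up (z of till_key in the frame of keyhole below -0.02 m and horizontal distance between till_key and keyhole below 0.006 m and value of joint lock_barrel above 1.1 rad and value of joint till_lid above 0.1 rad), for 0.1 s.
3. the key in the lock has turned the barrel back home (below 0.2 rad) (z of till_key in the frame of keyhole below -0.015 m and horizontal distance between till_key and keyhole below 0.006 m and value of joint lock_barrel below 0.2 rad), for 0.1 s.
4. the key is drawn out: its tip is above the lock plate (z of till_key in the frame of keyhole above 0.002 m), for 0.1 s.
At the end, for the whole second after the job is handed in: The lid stands sprung up (more than 0.1 rad), the lock barrel is home (below 0.2 rad), and the key stands at rest, upright within 0.2 rad, in the slot of the key block, at least 27 of its 32 mm deep; the tin, the carton and the tape measure have not been moved (value of joint till_lid above 0.1 rad and value of joint lock_barrel below 0.2 rad and horizontal distance between till_key and block_slot below 0.008 m and z of till_key in the frame of block_slot below -0.027 m and angle between till_key's own z axis and vertical below 0.2 rad and linear speed of till_key below 0.02 m/s); the robot touches nothing.
It fails at once if the marker tin, the carton or the tape measure is moved by more than 25 mm (distance of any of marker_tin, carton_0, tape_measure from where it was at the start of the episode above 0.025 m).
It also fails if it takes over 72 s, if anything falls off the work surface, if the arm or the gripper's body presses on something with over 40 N, if the wrist force passes 120 N, or if a joint passes its speed limit or range.

## Working session

There is one attempt and no reset: what is moved stays moved. The work goes in short steps, Python scripts to look and compute and a tool call to move; the robot and the scene stay as the last step left them, time stands still between calls to the robot, and variables do not carry over. Pictures are saved under pics/ and viewed, at most 10 in all, crops included, and the job is handed in when it is done.

Besides the shell and the picture viewer there is one more tool, called after "Call:" as name(argument=value, ...) on one line, values as JSON. drive_tool: Moves the arm, as the interface text tells. Its arguments: {"type":"object","properties":{"plan":{"type":"array"}},"required":["plan"]}

```bash
mkdir -p pics
cat > h.py <<'E'
from bench import *
import numpy as np, cv2
def ray(n,u,v):
    c=camera_model(n);R=np.array(c["R"]);t=np.array(c["t"])
    d=R.T@np.array([(u-c["cx"])/c["fx"],(v-c["cy"])/c["fy"],1.]);return -R.T@t,d
def onz(n,u,v,z):
    o,d=ray(n,u,v);return o+d*(z-o[2])/d[2]
def px(n,u,v,depth):
    o,d=ray(n,u,v);return o+d*depth
def cross(n1,p1,n2,p2):
    o1,d1=ray(n1,*p1);o2,d2=ray(n2,*p2)
    s=np.linalg.lstsq(np.c_[d1,-d2],o2-o1,rcond=None)[0]
    a=o1+s[0]*d1;b=o2+s[1]*d2;return (a+b)/2,np.linalg.norm(a-b)
def save(n,f):
    p,d=get_image(n);cv2.imwrite("pics/"+f,cv2.cvtColor(p,cv2.COLOR_RGB2BGR));np.savez("pics/"+f[:-4],p=p,d=d);return p,d
E
python3 - <<'E'
from h import *
for n in("side","top"):
    save(n,n+"0.png");c=camera_model(n);print(n,c["fx"],-np.array(c["R"]).T@c["t"],np.array(c["R"])[2])
s=read_state();print(s["clock"],s["position"],s["ee_rot"],s["gripper_width"])
E
```

```text
side 460.40408509558534 [133.19343026 719.59279944 695.34257502] [ 0.41458763 -0.68179279 -0.60272356]
top 518.6828696109922 [ 354.61183483   52.23995769 1279.9645019 ] [ 0.17316426  0.00974238 -0.98484477]
0.1 [ 268.13149597 -563.98604647  230.35328636] [-2.19992712e-01  9.75501034e-01  9.29444630e-04 -2.73729554e-04] 85.62559600783467
```

View pics/side0.png

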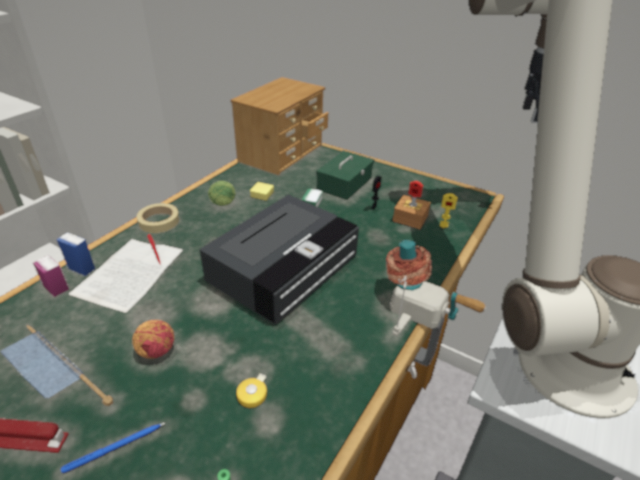

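View pics/top0.png

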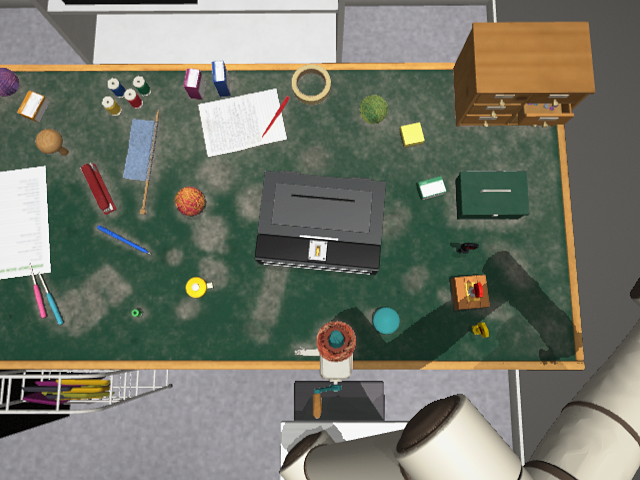

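The side view shows the red key at (415,188) on its block at (411,210), with the till's lock plate at (308,248). In the top view the key is at (478,290), the block at (470,292), the lock plate at (317,251) and the tin at (386,320). Black (465,246) and yellow (481,329) are the look-alikes. Next I'll measure on enlarged crops.

Run:
```python
from h import *
P={n:cv2.imread(f"pics/{n}0.png") for n in("side","top")}
def crop(n,x,y,w,h,k): return cv2.resize(P[n][y:y+h,x:x+w],None,fx=k,fy=k,interpolation=cv2.INTER_CUBIC)
a=np.vstack([np.hstack([crop("top",440,260,50,37,8),crop("top",298,232,50,37,8)]),np.hstack([crop("side",388,175,50,37,8)[:296],crop("side",285,228,50,37,8)])])
cv2.imwrite("pics/c1.png",a)
for n in P:
    hsv=cv2.cvtColor(P[n],cv2.COLOR_BGR2HSV)
    m=((hsv[...,0]<6)|(hsv[...,0]>174))&(hsv[...,1]>170)&(hsv[...,2]>90)
    k,l,st,c=cv2.connectedComponentsWithStats(m.astype(np.uint8))
    for i in range(1,k):
        if st[i,4]>8 and c[i][0]>390: print(n,st[i],c[i])
d=np.load("pics/top0.npz")["d"]
for u,v in[(478,290),(460,285),(482,300),(317,251),(300,240),(317,215)]: print(u,v,px("top",u,v,d[v,u]).round(1))
```

```text
side [409 182  13  15 134] [415.53731343 188.69402985]
top [477 282   6  15  62] [479.87096774 289.43548387]
478 290 [ 453.5 -292.2  105. ]
460 285 [ 470.8 -268.9   40.6]
482 300 [ 435.  -318.4   43.7]
317 251 [549.9  72.2  61.7]
300 240 [571.5 111.5  89.1]
317 215 [630.4  71.8  93. ]
```

View pics/c1.png

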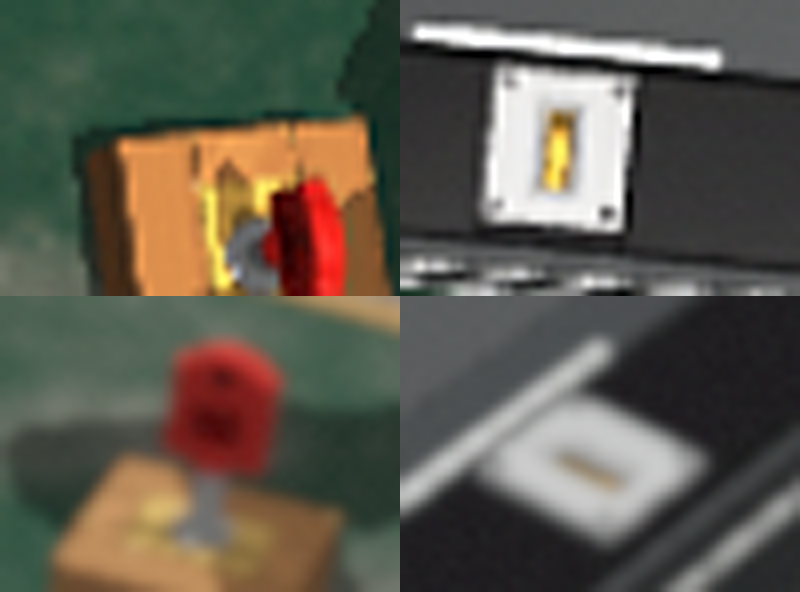

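The crop (scale 8) shows the key's head with its thin edge seen at about (480,289) in the top view. The plate's slot is at about (317.5,250.5) top and (308.6,249.5) side. The key and the slot both run nearly along world x.

```bash
cat > meas.py <<'E'
from h import *
def quad(m,win):
    x,y,w,h=win;k=8
    z=cv2.GaussianBlur(cv2.resize(m[y:y+h,x:x+w].astype(np.float32),None,fx=k,fy=k,interpolation=cv2.INTER_CUBIC),(0,0),3)>.5
    c=max(cv2.findContours(z.astype(np.uint8),0,1)[0],key=cv2.contourArea)
    hull=cv2.convexHull(c)
    for e in np.arange(.02,.2,.005):
        q=cv2.approxPolyDP(hull,e*cv2.arcLength(hull,True),True)[:,0]
        if len(q)<=4:break
    M=cv2.moments(c)
    f=lambda p:(np.array(p)+.5)/k-.5+[x,y]
    return f(q),f([M["m10"]/M["m00"],M["m01"]/M["m00"]])
def hsv(p): return cv2.cvtColor(p,cv2.COLOR_RGB2HSV).astype(int)
E
python3 - <<'E'
from meas import *
D={n:np.load(f"pics/{n}0.npz") for n in("side","top")}
W={"top":(298,232,42,37),"side":(288,234,36,28)}
L={}
for n in D:
    H=hsv(D[n]["p"]);m=(H[...,2]>140)
    q,c=quad(m,W[n]);L[n]=c
    print("plate",n,q.round(1).tolist(),c.round(2)); w=np.array([onz(n,*p,95) for p in q])[:,:2]
    print(w.round(1).tolist(),w.mean(0),onz(n,*c,95).round(1))
    g=(H[...,0]>12)&(H[...,0]<28)&(H[...,1]>110)&(H[...,2]>80)
    x,y,ww,hh=W[n];v,u=np.nonzero(g[y:y+hh,x:x+ww]);
    if len(u): print("gold",len(u),u.mean()+x,v.mean()+y,onz(n,u.mean()+x,v.mean()+y,95).round(1))
print("plate tri",cross("top",L["top"],"side",L["side"]))
# till bezel direction, white strip
for n,win in(("top",(440,262,60,60)),("side",(385,170,55,65))):
    H=hsv(D[n]["p"]);d=D[n]["d"];x,y,w,h=win
    pts=np.array([px(n,u,v,d[v,u]) for v in range(y,y+h) for u in range(x,x+w) if d[v,u]>0])
    red=np.array([((H[v,u,0]<6)|(H[v,u,0]>174))&(H[v,u,1]>150)&(H[v,u,2]>60) for v in range(y,y+h) for u in range(x,x+w) if d[v,u]>0])
    b=pts[(pts[:,2]>38)&(pts[:,2]<50)]
    r=cv2.minAreaRect(b[:,:2].astype(np.float32));print("block",n,np.round(r[0],1),np.round(r[1],1),round(r[2],2),b[:,2].mean())
    k=pts[(pts[:,2]>72)&red];l=cv2.fitLine(k[:,:2].astype(np.float32),cv2.DIST_HUBER,0,.01,.01).ravel()
    print("head",n,len(k),k.min(0).round(1),k.max(0).round(1),k.mean(0).round(1),np.median(k,0).round(1),"dir",np.degrees(np.arctan(l[1]/l[0])).round(1))
    t=k[k[:,2]>106]
    if n=="top":print("topface",len(t),t.round(1).tolist())
    wood=(H[...,0]>6)&(H[...,0]<20)&(H[...,1]>100)&(H[...,2]>150)
    q,c=quad(wood,win);print("woodq",q.round(1).tolist(),[onz(n,*p,44)[:2].round(1).tolist() for p in q])
print(cross("top",(479.9,289.4),"side",(415.5,188.7)))
E
```

```text
plate side [[320.4, 248.1], [311.9, 256.4], [287.6, 252.4], [307.6, 233.6]] [305.78 246.91]
[[523.9, 57.0], [523.8, 90.7], [573.3, 107.7], [574.9, 28.5]] [548.98929266  70.94341819] [552.   70.8  95. ]
plate top [[309.8, 240.7], [326.3, 241.8], [325.2, 260.3], [308.7, 259.2]] [317.46 250.16]
[[568.8, 88.4], [566.1, 50.1], [522.8, 52.7], [525.4, 90.8]] [545.76812103  70.48570414] [546.5  70.6  95. ]
gold 25 317.12 250.56 [545.6  71.4  95. ]
plate tri (array([548.54068963,  71.63760708,  96.35414801]), np.float64(4.974386479956236))Traceback (most recent call last):
  File "<stdin>", line 17, in <module>
  File "h.py", line 9, in px
    o,d=ray(n,u,v);return o+d*depth
        ~~~^^^^^^^
  File "h.py", line 4, in ray
    c=camera_model(n);R=np.array(c["R"]);t=np.array(c["t"])
ValueError: time passes only in moves, steps and waits
```

```bash
sed -i 's/^def ray/_C={}\ndef cam(n):\n    if n not in _C:_C[n]=camera_model(n)\n    return _C[n]\ndef ray/; s/c=camera_model(n);R/c=cam(n);R/' h.py
cat > m2.py <<'E'
from meas import *
def block(D):
  for n,win in(("top",(440,262,60,60)),("side",(385,170,55,65))):
    H=hsv(D[n]["p"]);d=D[n]["d"];x,y,w,h=win
    uv=[(u,v) for v in range(y,y+h) for u in range(x,x+w) if d[v,u]>0]
    pts=np.array([px(n,u,v,d[v,u]) for u,v in uv]);hh=np.array([H[v,u] for u,v in uv])
    red=((hh[:,0]<6)|(hh[:,0]>174))&(hh[:,1]>150)&(hh[:,2]>60)
    b=pts[(pts[:,2]>38)&(pts[:,2]<50)]
    r=cv2.minAreaRect(b[:,:2].astype(np.float32));print("block",n,np.round(r[0],1),np.round(r[1],1),round(r[2],2),b[:,2].mean())
    k=pts[(pts[:,2]>72)&red]
    if len(k)>8:
      l=cv2.fitLine(k[:,:2].astype(np.float32),cv2.DIST_HUBER,0,.01,.01).ravel()
      print("head",n,len(k),k.min(0).round(1),k.max(0).round(1),np.median(k,0).round(1),"dir",np.degrees(np.arctan(l[1]/l[0])).round(1))
      if n=="top":
        t=k[k[:,2]>106];print("topface",len(t),t.mean(0),t[::3].round(1).tolist())
    wood=(H[...,0]>6)&(H[...,0]<20)&(H[...,1]>100)&(H[...,2]>150)
    q,c=quad(wood,win);print("woodq",q.round(1).tolist(),[onz(n,*p,44)[:2].round(1).tolist() for p in q])
E
python3 - <<'E'
from m2 import *
D={n:np.load(f"pics/{n}0.npz") for n in("side","top")}
block(D)
print(cross("top",(479.9,289.4),"side",(415.5,188.7)))
d=D["top"]["d"]
# obstacles: anything >100 high near path
for u,v in[(336,340),(330,370),(386,320),(465,246),(481,329),(431,187)]: print(u,v,px("top",u,v,d[v,u]).round(1))
E
```

```text
block top [ 454.4 -295.6] [76.1 75.8] 4.87 42.61447111198604
head top 103 [ 439.8 -300.8   72.6] [ 469.7 -289.   117.7] [ 454.1 -293.1  105.9] dir 5.7
topface 51 [ 454.81357636 -295.36250986  110.50601721] [[469.2, -292.7, 106.1], [466.7, -294.0, 108.8], [464.2, -293.1, 111.5], [462.2, -291.8, 108.0], [462.0, -297.7, 110.6], [459.7, -295.2, 111.1], [457.8, -291.8, 107.3], [457.4, -297.3, 111.2], [455.3, -293.2, 109.4], [455.2, -299.5, 110.9], [452.9, -297.0, 111.3], [450.3, -293.2, 116.2], [448.7, -293.1, 108.8], [448.5, -299.3, 110.6], [446.1, -296.1, 113.3], [444.2, -295.2, 108.4], [442.1, -300.0, 106.8]]
woodq [[485.3, 275.8], [485.2, 283.3], [457.7, 301.2], [454.8, 276.7]] [[492.4, -329.2], [474.5, -327.9], [432.1, -260.8], [490.4, -256.5]]
block side [ 454.2 -295.1] [76.5 79.9] 4.38 42.169288351518
head side 173 [ 436.7 -300.9   72.3] [ 469.  -284.2  113.3] [ 451.4 -292.1   92.3] dir 6.0
woodq [[402.8, 195.7], [410.3, 197.8], [414.2, 213.3], [395.7, 208.2]] [[492.3, -320.0], [470.9, -321.3], [432.8, -256.2], [482.5, -251.7]]
(array([ 455.71784402, -302.08350852,   86.99005608]), np.float64(1.3331976778680905))
336 340 [342.8  29.9 158.4]
330 370 [274.8  42.   68.4]
386 320 [388.6 -93.1  20.5]
465 246 [ 556.4 -271.2   92.1]
481 329 [ 366.8 -301.    82.6]
431 187 [ 717.7 -212.    24.1]
```

The key is at (454.3, -295.3) with yaw about +5°, and the keyhole at (545.8, 70.5, 95) with till yaw about -3.3°. I'll move above the key with the fingers closing along 95°.

Call:
drive_tool(plan=[[[-1, 18.6, 26.9, -5, -2], [-1, 18.6, 26.9, -5, -2], [-1, 18.6, 26.9, -5, -2], [-1, 18.6, 26.9, -5, -2], [-1, 18.6, 26.9, -5, -2], [-1, 18.6, 26.9, -5, -2], [-1, 18.6, 26.9, -5, -2], [-1, 18.6, 26.9, -5, -2], [-1, 18.6, 26.9, -5, -2], [-1, 18.6, 26.9, -5, -2], [-1, 0, 0, 0, 0], [-1, 0, 0, 0, 0], [-1, 0, 0, 0, 0]]])

```text
clock: 1.18
position: [454.2, -295.4, 181.1]
ee_rot: [-0.048, 0.999, 0.0, -0.0]
contact_force: [-0.4, 0.3, -0.4]
gripper_width: 85.2
grasp_force: 0.0
```

Call:
drive_tool(plan=[[[-1, 0, 0, -25, 0], [-1, 0, 0, -25, 0], [-1, 0, 0, -25, 0], [-1, 0, 0, -18, 0], [-1, 0, 0, -10, 0], [0.3, 0, 0, 0, 0], [0.5, 0, 0, 0, 0]]])

```text
clock: 1.77
position: [454.3, -296.3, 78.6]
ee_rot: [-0.047, 0.999, -0.0, -0.0]
contact_force: [-0.1, -0.5, 0.9]
gripper_width: 63.6
grasp_force: 0.0
```

Run:
```python
from h import *
a,_=save("top","top1.png");b,_=save("side","side1.png")
k=lambda p,x,y:cv2.resize(p[y:y+80,x:x+70],None,fx=5,fy=5,interpolation=cv2.INTER_CUBIC)
cv2.imwrite("pics/c2.png",np.hstack([k(a,435,245),k(b,380,145)])[...,::-1])
s=read_state();print(s["position"],s["gripper_width"],s["joints"])
```

```text
[ 455.22328697 -296.23152009   79.72390931] 49.24033318582385 [-2.78043340e-01  4.07055213e-01 -3.90893993e-01  5.17832240e-04
 -7.69990823e-01 -1.19874454e+00]
```

View pics/c2.png

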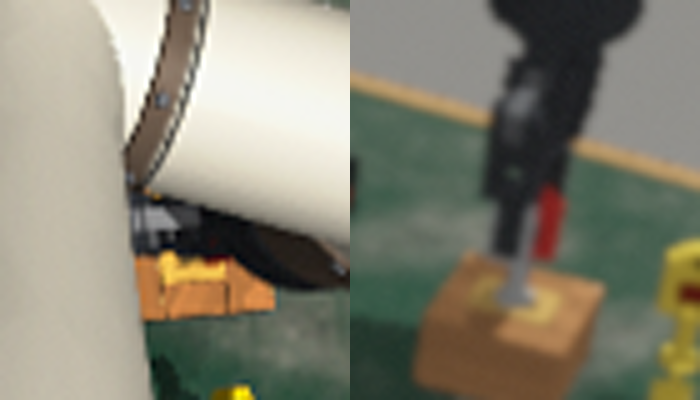

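The side crop shows the fingers straddling the red head at (548,220), with the key still standing in its block. I'll close on it.

Call:
drive_tool(plan=[[[0.7, 0, 0, 0, 0], [0.8, 0, 0, 0, 0], [0.85, 0, 0, 0, 0], [0.9, 0, 0, 0, 0], [1, 0, 0, 0, 0], [1, 0, 0, 0, 0], [1, 0, 0, 0, 0], [1, 0, 0, 0, 0]]])

```text
clock: 2.53
position: [454.8, -295.5, 79.2]
ee_rot: [-0.048, 0.999, -0.0, 0.001]
contact_force: [-0.4, 1.4, 5.6]
gripper_width: 8.0
grasp_force: 59.9
```

Call:
drive_tool(plan=[[[1, 0, 0, 6, 0], [1, 0, 0, 8, 0], [1, 0, 0, 10, 0], [1, 0, 0, 10, 0], [1, 0, 0, 10, 0], [1, 0, 0, 15, 0], [1, 0, 0, 15, 0], [1, 0, 0, 15, 0], [1, 0, 0, 15, 0], [1, 0, 0, 15, 0], [1, 0, 0, 6, 0], [1, 0, 0, 0, 0], [1, 0, 0, 0, 0], [1, 0, 0, 0, 0]]])

```text
clock: 3.7
position: [453.7, -295.1, 202.4]
ee_rot: [-0.047, 0.999, 0.001, -0.001]
contact_force: [-0.1, 0.1, -1.9]
gripper_width: 8.2
grasp_force: 59.0
```

Call:
drive_tool(plan=[[[1, 7.65, 30.5, 0, -0.73], [1, 7.65, 30.5, 0, -0.73], [1, 7.65, 30.5, 0, -0.73], [1, 7.65, 30.5, 0, -0.73], [1, 7.65, 30.5, 0, -0.73], [1, 7.65, 30.5, 0, -0.73], [1, 7.65, 30.5, 0, -0.73], [1, 7.65, 30.5, 0, -0.73], [1, 7.65, 30.5, 0, -0.73], [1, 7.65, 30.5, 0, -0.73], [1, 7.65, 30.5, 0, -0.73], [1, 7.65, 30.5, 0, -0.73], [1, 0, 0, 0, 0], [1, 0, 0, 0, 0], [1, 0, 0, 0, 0], [1, 0, 0, 0, 0]]])

```text
clock: 5.03
position: [545.6, 69.7, 202.7]
ee_rot: [0.03, 1.0, -0.0, -0.001]
contact_force: [0.4, -0.4, -1.1]
gripper_width: 8.3
grasp_force: 59.2
```

Run:
```python
from h import *
a,_=save("top","top2.png");b,_=save("side","side2.png")
k=lambda p,x,y:cv2.resize(p[y:y+90,x:x+66],None,fx=6,fy=6,interpolation=cv2.INTER_CUBIC)
cv2.imwrite("pics/c3.png",np.hstack([k(a,285,195),k(b,275,175)])[...,::-1])
s=read_state();print(s["position"],s["ee_rot"],s["gripper_width"])
```

```text
[545.81472025  69.55049311 203.10422411] [ 2.97110898e-02  9.99558468e-01 -1.52665489e-04 -3.11702294e-04] 8.036637513028959
```

View pics/c3.png

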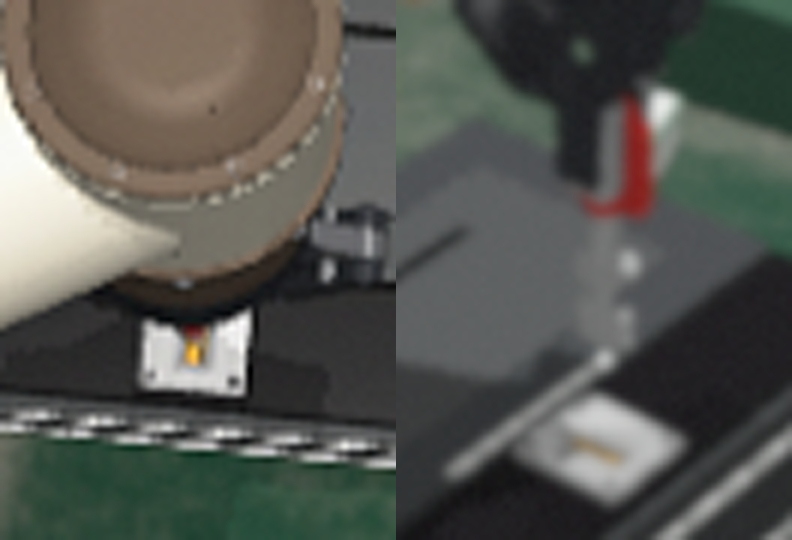

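The side crop shows the key hanging above the plate, with its bit near full-image pixel (310,230). In the top view the slot is at (317,254) and the red head just above it. I'll measure the key's offset in the hand from the side depth and compare the slot in the two views.

Run:
```python
from h import *
D=np.load("pics/side2.npz");d=D["d"]
uv=[(u,v) for v in range(190,245) for u in range(295,332) if d[v,u]>0]
P=np.array([px("side",u,v,d[v,u]) for u,v in uv])
near=(abs(P[:,1]-70)<25)&(abs(P[:,0]-546)<35)
for a in range(132,205,6):
    k=P[near&(P[:,2]>=a)&(P[:,2]<a+6)]
    if len(k):print(a,len(k),"x",np.percentile(k[:,0],[0,50,100]).round(1),"y",np.percentile(k[:,1],[0,50,100]).round(1))
# head colour extent in x by plane y=74
p=D["p"];H=cv2.cvtColor(p,cv2.COLOR_RGB2HSV)
for v in range(190,236,2):
    r=[u for u in range(298,330) if (H[v,u,0]<8 or H[v,u,0]>172) and H[v,u,1]>120]
    if r:print("red",v,r[0],r[-1],px("side",r[-1],v,d[v,r[-1]]).round(1))
# keyhole in side0: darkest/goldest pixels inside plate
q=np.load("pics/side0.npz")["p"].astype(int)
s=q[234:262,288:324];sat=s[...,0]-s[...,2]
g=np.argwhere((sat>35)&(s.sum(2)>200));c=g.mean(0)[::-1]+[288,234];print("slot side",len(g),c,onz("side",*c,95),onz("side",*c,90))
```

```text
132 5 x [542.4 545.8 553.3] y [68.1 69.6 73.9]
138 18 x [534.7 542.1 555.4] y [68.2 71.  73.1]
144 22 x [534.2 544.2 554.1] y [69.  71.5 73.1]
150 19 x [535.2 544.4 555.7] y [67.8 70.6 73.7]
156 8 x [541.6 543.6 548. ] y [69.5 71.4 73.5]
162 7 x [535.9 538.9 549.4] y [59.6 72.5 78.5]
168 41 x [534.8 542.8 555.4] y [60.  73.4 80.3]
174 15 x [539.3 542.5 549.1] y [66.2 72.8 76.5]
180 14 x [540.1 542.5 548.8] y [66.  72.4 74.5]
186 14 x [540.1 542.8 548.6] y [65.4 72.6 76.1]
192 17 x [528.5 541.  553.2] y [71.1 74.2 77.6]
198 24 x [528.  534.2 556.2] y [66.5 73.9 82.1]
204 26 x [528.3 535.3 554.1] y [67.7 76.2 83.3]
red 192 314 314 [535.8  68.5 234.7]
red 194 313 315 [532.4  70.2 232.2]
red 196 313 316 [528.3  73.  230.5]
red 198 313 316 [529.2  71.3 224.8]
red 200 313 316 [528.7  71.9 220.8]
red 202 313 316 [527.8  73.2 217.2]
red 204 313 316 [529.2  70.7 210.8]
red 206 313 317 [529.4  66.5 203.9]
red 208 312 317 [528.3  68.  200.4]
red 210 311 316 [528.5  71.4 197.5]
slot side 3 [310.         250.66666667] [537.53067923  76.69104078  95.        ] [540.89823358  71.3365833   90.        ]
```

Call:
drive_tool(plan=[[[1, 1, 1, 0, 0], [1, 0, 0, -15, 0], [1, 0, 0, -15, 0], [1, 0, 0, -5, 0], [1, 0, 0, -3, 0], [1, 0, 0, -3, 0], [1, 0, 0, -3, 0], [1, 0, 0, -3, 0], [1, 0, 0, 0, 0], [1, 0, 0, 0, 0]]])

```text
clock: 5.97
position: [547.3, 71.6, 156.5]
ee_rot: [0.029, 1.0, 0.0, 0.0]
contact_force: [-0.8, 0.5, -1.2]
gripper_width: 8.1
grasp_force: 59.2
```

Call:
drive_tool(plan=[[[1, 0, 0, -3, 0], [1, 0, 0, -3, 0], [1, 0, 0, -3, 0], [1, 0, 0, -3, 0], [1, 0, 0, 0, 0]]])

```text
clock: 6.38
position: [546.6, 71.5, 143.4]
ee_rot: [0.029, 1.0, -0.0, -0.001]
contact_force: [0.2, 1.0, -0.9]
gripper_width: 8.3
grasp_force: 59.2
```

Call:
drive_tool(plan=[[[1, 0, 0, -3, 0], [1, 0, 0, -3, 0], [1, 0, 0, -3, 0], [1, 0, 0, -2, 0], [1, 0, 0, -2, 0], [1, 0, 0, 0, 0], [1, 0, 0, 0, 0]]])

```text
clock: 6.97
position: [547.1, 71.5, 131.2]
ee_rot: [0.029, 1.0, -0.0, -0.0]
contact_force: [0.0, -0.6, -1.8]
gripper_width: 8.4
grasp_force: 59.2
```

Call:
drive_tool(plan=[[[1, 0, 0, -1, 0], [1, 0, 0, -1, 0], [1, 0, 0, 0, 0], [1, 0, 0, 0, 0]]])

```text
clock: 7.3
position: [547.4, 71.5, 130.2]
ee_rot: [0.029, 1.0, -0.0, 0.0]
contact_force: [-1.2, -0.9, 4.0]
gripper_width: 8.2
grasp_force: 60.0
```

Call:
drive_tool(plan=[[[1, 0, 0, 0.5, -4], [1, 0, 0, 0, -5], [1, 0, 0, 0, -5], [1, 0, 0, 0, -5], [1, 0, 0, 0, -5], [1, 0, 0, 0, -5], [1, 0, 0, 0, -5], [1, 0, 0, 0, -5], [1, 0, 0, 0, 0]]])

```text
clock: 8.05
position: [546.9, 70.8, 130.2]
ee_rot: [0.362, 0.932, -0.001, -0.0]
contact_force: [-1.3, -2.8, 4.0]
gripper_width: 8.5
grasp_force: 59.9
```

```bash
python3 -c "
from h import *
s=read_state();print(s['position'],s['ee_rot'],s['contact_force'],s['wrist_torque'],s['grasp_force'],s['joints'])"
```

```text
[546.91637782  70.76727046 130.21949565] [ 3.61610243e-01  9.32329036e-01 -7.72929167e-04 -5.48859980e-05] [-1.26748951 -2.81353497  3.97072158] [-1.08865551  0.50441961 -0.00132989] 59.906925559043884 [ 4.23229988e-01  3.57105325e-01 -3.13413705e-01  1.28313281e-03
 -9.01456317e-01 -2.73481215e+00]
```

Joint 6 is at -2.73 and its limit is -3.1, so it can't finish the turn. I'll release the key, swing the wrist half a turn back around the head, and regrip.

Call:
drive_tool(plan=[[[0.6, 0, 0, 0, 0], [0, 0, 0, 0, 0], [-1, 0, 0, 0, 0], [-1, 0, 0, 0, 0], [-1, 0, 0, 0, 0], [-1, 0, 0, 0, 0], [-1, 0, 0, 2, 0], [-1, 0, 0, 0, 0], [-1, 0, 0, 0, 0], [-1, 0, 0, 0, 0]]])

```text
clock: 8.88
position: [547.2, 71.6, 131.9]
ee_rot: [0.361, 0.933, 0.0, 0.0]
contact_force: [0.4, 0.6, -0.1]
gripper_width: 85.2
grasp_force: 0.0
```

Call:
drive_tool(plan=[[[-1, 0, 0, 0, 7], [-1, 0, 0, 0, 7], [-1, 0, 0, 0, 7], [-1, 0, 0, 0, 7], [-1, 0, 0, 0, 7], [-1, 0, 0, 0, 7], [-1, 0, 0, 0, 7], [-1, 0, 0, 0, 7], [-1, 0, 0, 0, 7], [-1, 0, 0, 0, 7], [-1, 0, 0, 0, 7], [-1, 0, 0, 0, 7], [-1, 0, 0, 0, 7]]])

```text
clock: 9.97
position: [547.1, 71.6, 131.8]
ee_rot: [-0.415, 0.91, 0.0, -0.0]
contact_force: [-0.7, 0.2, -0.2]
gripper_width: 85.3
grasp_force: 0.0
```

Call:
drive_tool(plan=[[[-1, 0, 0, 0, 7], [-1, 0, 0, 0, 7], [-1, 0, 0, 0, 7], [-1, 0, 0, 0, 7], [-1, 0, 0, 0, 7], [-1, 0, 0, 0, 7], [-1, 0, 0, 0, 7], [-1, 0, 0, 0, 7], [-1, 0, 0, 0, 7], [-1, 0, 0, 0, 7], [-1, 0, 0, 0, 7], [-1, 0, 0, 0, 7], [-1, 0, 0, 0, 5], [-1, 0, 0, 0, 0], [-1, 0, 0, 0, 0], [-1, 0, 0, 0, 0]]])

```text
clock: 11.3
position: [547.2, 71.6, 131.8]
ee_rot: [0.932, -0.362, -0.0, -0.0]
contact_force: [-0.2, -0.8, 0.3]
gripper_width: 85.7
grasp_force: 0.0
```

Run:
```python
from h import *
b,_=save("side","side3.png")
cv2.imwrite("pics/c4.png",cv2.resize(b[170:270,260:360],None,fx=5,fy=5,interpolation=cv2.INTER_CUBIC)[...,::-1])
s=read_state();print(s["position"],s["ee_rot"],s["gripper_width"],s["joints"],s["contact_force"])
```

```text
[547.1622218   71.58366406 131.80973386] [ 9.32260969e-01 -3.61786519e-01  2.31266952e-06 -1.36701240e-06] 85.49471296541779 [ 4.23881911e-01  3.55422948e-01 -3.10807911e-01  1.75845245e-06
 -9.04560275e-01  4.06546305e-01] [ 0.64877173  0.09720142 -0.07445455]
```

View pics/c4.png

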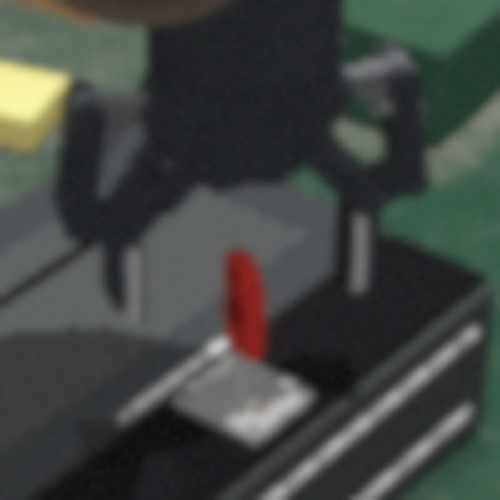

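The crop shows the key standing in the lock at (245,300), between the open fingers, with the lid still shut. I'll regrip it and turn on.

Call:
drive_tool(plan=[[[0, 0, 0, 0, 0], [0.5, 0, 0, 0, 0], [0.7, 0, 0, 0, 0], [0.8, 0, 0, 0, 0], [0.85, 0, 0, 0, 0], [0.9, 0, 0, 0, 0], [1, 0, 0, 0, 0], [1, 0, 0, 0, 0], [1, 0, 0, 0, 0], [1, 0, 0, 0, 0], [1, 0, 0, 0, 0], [1, 0, 0, 0, 0]]])

```text
clock: 12.35
position: [546.8, 71.2, 131.8]
ee_rot: [0.933, -0.361, -0.0, 0.0]
contact_force: [-1.9, -2.7, 2.5]
gripper_width: 8.2
grasp_force: 60.2
```

Call:
drive_tool(plan=[[[1, 0, 0, 0, -5], [1, 0, 0, 0, -5], [1, 0, 0, 0, -5], [1, 0, 0, 0, -5], [1, 0, 0, 0, -5], [1, 0, 0, 0, -5], [1, 0, 0, 0, 0]]])

```text
clock: 12.93
position: [546.7, 71.0, 131.8]
ee_rot: [0.807, -0.591, -0.0, 0.001]
contact_force: [-2.6, -2.3, 2.9]
gripper_width: 7.8
grasp_force: 60.4
```

```bash
cat > st.py <<'E'
from h import *
s=read_state();q=s["ee_rot"];print(s["clock"],np.round(s["position"],1),"yaw y-axis mod180",(2*np.degrees(np.arctan2(q[1],q[0]))-90)%180,np.round(s["contact_force"],1),np.round(s["wrist_torque"],2),s["gripper_width"],s["grasp_force"],s["joints"][5])
E
python3 st.py
```

```text
12.9333 [546.7  71.  131.8] yaw y-axis mod180 17.58000532681922 [-2.6 -2.3  2.9] [-1.1   0.75  0.01] 7.8111635702068245 60.35665154457092 -0.11697977006189964
```

Call:
drive_tool(plan=[[[1, 0, 0, 0, -4], [1, 0, 0, 0, -3], [1, 0, 0, 0, -2], [1, 0, 0, 0, 0], [1, 0, 0, 0, 0]]])

```text
clock: 13.35
position: [546.6, 71.1, 131.8]
ee_rot: [0.759, -0.651, -0.0, 0.001]
contact_force: [-3.7, -3.6, 3.5]
gripper_width: 8.0
grasp_force: 60.4
```

```bash
python3 st.py
python3 - <<'E'
from h import *
b,d=save("side","side4.png");a,_=save("top","top4.png")
d0=np.load("pics/side0.npz")["d"]
for u,v in[(260,250),(280,235),(250,240),(240,262)]: print(u,v,px("side",u,v,d0[v,u]).round(1),px("side",u,v,d[v,u]).round(1))
E
```

```text
13.35 [546.6  71.1 131.8] yaw y-axis mod180 8.79727001278647 [-3.7 -3.6  3.5] [-1.29  1.04  0.04] 7.983790190248262 60.408504009246826 -0.27023950314196404
260 250 [627.7 131.1  93.1] [610.3 151.8 114.3]
280 235 [625.5  62.3  91.1] [606.6  87.6 114.3]
250 240 [667.1 115.2  93. ] [654.6 129.4 107.1]
240 262 [639.3 182.7  90.7] [620.7 202.4 112.8]
```

Call:
drive_tool(plan=[[[1, 0, 0, 0, -3], [1, 0, 0, 0, -3], [1, 0, 0, 0, 0], [1, 0, 0, 0, 0]]])

```text
clock: 13.78
position: [546.6, 71.1, 131.8]
ee_rot: [0.725, -0.689, 0.0, 0.001]
contact_force: [-3.4, -4.5, 3.4]
gripper_width: 8.3
grasp_force: 63.6
```

```bash
python3 st.py
```

```text
13.7833 [546.6  71.1 131.8] yaw y-axis mod180 2.9595317022345853 [-3.4 -4.5  3.4] [-1.45  1.15  0.83] 8.270095265985677 63.59781861305237 -0.37316967253330385
```

The torque jumped to 0.83 N m, so the barrel is at its stop, and the lid is up. Turning back home now.

Call:
drive_tool(plan=[[[1, 0, 0, 0, 5], [1, 0, 0, 0, 6], [1, 0, 0, 0, 6], [1, 0, 0, 0, 6], [1, 0, 0, 0, 6], [1, 0, 0, 0, 6], [1, 0, 0, 0, 6], [1, 0, 0, 0, 6], [1, 0, 0, 0, 6], [1, 0, 0, 0, 6], [1, 0, 0, 0, 6], [1, 0, 0, 0, 6], [1, 0, 0, 0, 6], [1, 0, 0, 0, 6], [1, 0, 0, 0, 4], [1, 0, 0, 0, 0], [1, 0, 0, 0, 0]]])

```text
clock: 15.2
position: [547.0, 71.5, 131.8]
ee_rot: [1.0, -0.003, -0.0, 0.0]
contact_force: [-4.3, -3.5, 3.7]
gripper_width: 8.2
grasp_force: 60.5
```

```bash
python3 st.py
```

```text
15.2 [547.   71.5 131.8] yaw y-axis mod180 89.59893314023024 [-4.3 -3.5  3.7] [-1.03  1.1  -0.02] 8.193998992541328 60.50332009792328 1.1400685834912272
```

Call:
drive_tool(plan=[[[1, 0, 0, 0, 2], [1, 0, 0, 0, 2], [1, 0, 0, 0, 2], [1, 0, 0, 0, 0], [1, 0, 0, 0, 0]]])

```text
clock: 15.62
position: [547.1, 71.5, 131.8]
ee_rot: [0.999, 0.048, -0.0, -0.0]
contact_force: [-3.7, -2.7, 4.5]
gripper_width: 8.0
grasp_force: 60.9
```

```bash
python3 st.py
```

```text
15.6167 [547.1  71.5 131.8] yaw y-axis mod180 95.47857456902261 [-3.7 -2.7  4.5] [-1.14  1.04 -0.64] 7.9642554089501445 60.87585747241974 1.243088209940727
```

Torque of -0.64 N m shows the home stop is reached. I'll centre the play, relax the side force and draw the key out slowly.

Call:
drive_tool(plan=[[[1, -0.5, -0.3, 0, -4], [1, -0.5, -0.2, 0, -3.5], [1, 0, 0, 0, 0], [1, 0, 0, 2, 0], [1, 0, 0, 2, 0], [1, 0, 0, 2, 0], [1, 0, 0, 2, 0], [1, 0, 0, 0, 0]]])

```text
clock: 16.28
position: [546.8, 71.5, 140.4]
ee_rot: [1.0, -0.016, 0.001, -0.0]
contact_force: [-0.1, -0.7, -1.0]
gripper_width: 8.0
grasp_force: 59.8
```

```bash
python3 st.py
```

```text
16.2833 [546.8  71.5 140.4] yaw y-axis mod180 88.2010269136254 [-0.1 -0.7 -1. ] [-0.02  0.03  0.  ] 8.023393367711941 59.83640670776367 1.115348748691794
```

Call:
drive_tool(plan=[[[1, 0, 0, 4, 0], [1, 0, 0, 4, 0], [1, 0, 0, 4, 0], [1, 0, 0, 4, 0], [1, 0, 0, 4, 0], [1, 0, 0, 4, 0], [1, 0, 0, 6, 0], [1, 0, 0, 8, 0], [1, 0, 0, 10, 0], [1, 0, 0, 10, 0], [1, 0, 0, 6, 0], [1, 0, 0, 0, 0], [1, 0, 0, 0, 0], [1, 0, 0, 0, 0]]])

```text
clock: 17.45
position: [545.8, 71.0, 203.4]
ee_rot: [1.0, -0.016, -0.0, 0.0]
contact_force: [0.8, -0.8, -1.4]
gripper_width: 8.0
grasp_force: 59.8
```

```bash
python3 st.py;  python3 - <<'E'
from h import *
_,d=save("side","side5.png");a,_=save("top","top5.png")
uv=[(u,v) for v in range(190,245) for u in range(295,332) if d[v,u]>0]
P=np.array([px("side",u,v,d[v,u]) for u,v in uv])
near=(abs(P[:,1]-70)<25)&(abs(P[:,0]-546)<35)
for a in range(126,205,6):
    k=P[near&(P[:,2]>=a)&(P[:,2]<a+6)]
    if len(k):print(a,len(k),"x",np.percentile(k[:,0],[0,50,100]).round(1),"y",np.percentile(k[:,1],[0,50,100]).round(1))
E
```

```text
17.45 [545.8  71.  203.4] yaw y-axis mod180 88.15794966924031 [ 0.8 -0.8 -1.4] [-0.01  0.01 -0.01] 8.047943691936764 59.826650619506836 1.1150331519572925
132 6 x [541.4 546.1 553.7] y [71.2 71.7 72.8]
138 25 x [534.8 543.6 555.8] y [67.  72.1 76. ]
144 19 x [536.  543.2 556. ] y [67.5 72.4 74.2]
150 25 x [534.5 544.7 554.8] y [66.9 72.5 75.3]
156 4 x [543.  543.9 545.6] y [68.7 72.4 73.3]
162 11 x [535.9 541.5 551.2] y [59.1 74.7 81.5]
168 38 x [534.2 542.1 556.2] y [62.4 75.  82.6]
174 17 x [539.6 544.4 551.4] y [69.8 74.1 76.4]
180 14 x [539.8 542.5 550.6] y [70.2 74.4 75.9]
186 11 x [538.8 543.3 551. ] y [71.4 74.6 76.6]
192 25 x [528.6 543.1 559. ] y [70.4 76.  78.8]
198 25 x [528.8 534.4 553.7] y [69.5 75.7 82. ]
204 26 x [528.3 535.1 555.6] y [69.4 77.2 84.2]
```

The key is out, upright, and sits the same in the hand. Going back above the block: the TCP was at (454.8, -295.5) when the key was seated there.

Call:
drive_tool(plan=[[[1, -7.6, -30.5, 0, 0.57], [1, -7.6, -30.5, 0, 0.57], [1, -7.6, -30.5, 0, 0.57], [1, -7.6, -30.5, 0, 0.57], [1, -7.6, -30.5, 0, 0.57], [1, -7.6, -30.5, 0, 0.57], [1, -7.6, -30.5, 0, 0.57], [1, -7.6, -30.5, 0, 0.57], [1, -7.6, -30.5, 0, 0.57], [1, -7.6, -30.5, 0, 0.57], [1, -7.6, -30.5, 0, 0.57], [1, -7.6, -30.5, 0, 0.57], [1, 0, 0, -20, 0], [1, 0, 0, -20, 0], [1, 0, 0, -20, 0], [1, 0, 0, -10, 0], [1, 0, 0, 0, 0], [1, 0, 0, 0, 0], [1, 0, 0, 0, 0]]])

```text
clock: 19.13
position: [455.9, -295.1, 134.9]
ee_rot: [0.999, 0.044, 0.001, 0.001]
contact_force: [0.1, 0.9, -0.8]
gripper_width: 8.2
grasp_force: 59.8
```

```bash
python3 st.py
python3 - <<'E'
from m2 import *
b,d=save("side","side6.png");a,_=save("top","top6.png")
cv2.imwrite("pics/c5.png",cv2.resize(b[150:240,370:450],None,fx=6,fy=6,interpolation=cv2.INTER_CUBIC)[...,::-1])
uv=[(u,v) for v in range(170,215) for u in range(390,440) if d[v,u]>0]
P=np.array([px("side",u,v,d[v,u]) for u,v in uv])
near=(abs(P[:,1]+295)<25)&(abs(P[:,0]-454)<35)
for z in range(60,110,6):
    k=P[near&(P[:,2]>=z)&(P[:,2]<z+6)]
    if len(k):print(z,len(k),"x",np.percentile(k[:,0],[0,50,100]).round(1),"y",np.percentile(k[:,1],[0,50,100]).round(1))
E
```

```text
19.1333 [ 455.9 -295.1  134.9] yaw y-axis mod180 95.05391281369545 [ 0.1  0.9 -0.8] [-0.02 -0.02 -0.03] 8.16390404903265 59.82767879962921 1.9341376873934524
60 2 x [453.3 457.7 462.1] y [-297.2 -296.8 -296.3]
66 11 x [446.5 454.9 463.1] y [-298.4 -294.4 -290.9]
72 18 x [446.2 456.8 465.2] y [-299.9 -293.8 -290.4]
78 18 x [446.9 454.5 465.3] y [-302.  -294.9 -288.3]
84 7 x [453.4 455.8 459.3] y [-296.5 -293.9 -292.4]
90 1 x [455. 455. 455.] y [-288.6 -288.6 -288.6]
96 23 x [445.9 454.4 465.2] y [-302.2 -289.1 -283.6]
102 10 x [450.8 454.7 460.6] y [-297.8 -291.9 -290.3]
108 5 x [450.3 453.1 458.5] y [-291.4 -290.6 -289.4]
```

View pics/c5.png

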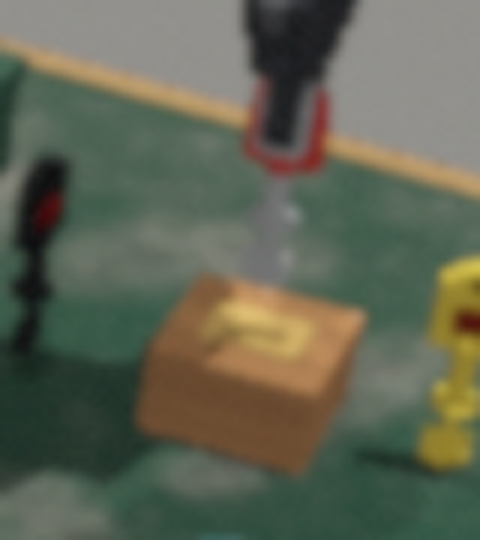

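The crop shows the key hanging upright just above the brass insert at (265,330), about 1 mm too far in x. I'll correct that and insert.

Call:
drive_tool(plan=[[[1, -1.2, -0.2, 0, 0], [1, 0, 0, -8, 0], [1, 0, 0, -8, 0], [1, 0, 0, -4, 0], [1, 0, 0, -3, 0], [1, 0, 0, -3, 0], [1, 0, 0, -3, 0], [1, 0, 0, -3, 0], [1, 0, 0, 0, 0], [1, 0, 0, 0, 0]]])

```text
clock: 20.07
position: [453.8, -295.1, 101.7]
ee_rot: [0.999, 0.044, -0.0, -0.0]
contact_force: [-0.6, -1.2, -0.6]
gripper_width: 7.8
grasp_force: 59.9
```

Tip is about 11 mm in with no contact force. Continuing down.

Call:
drive_tool(plan=[[[1, 0, 0, -3, 0], [1, 0, 0, -3, 0], [1, 0, 0, -3, 0], [1, 0, 0, -3, 0], [1, 0, 0, -3, 0], [1, 0, 0, -2, 0], [1, 0, 0, -2, 0], [1, 0, 0, 0, 0], [1, 0, 0, 0, 0]]])

```text
clock: 20.82
position: [453.7, -295.1, 82.7]
ee_rot: [0.999, 0.044, -0.0, -0.0]
contact_force: [0.1, 0.5, -0.8]
gripper_width: 8.4
grasp_force: 59.9
```

Call:
drive_tool(plan=[[[1, 0, 0, -1, 0], [1, 0, 0, -1, 0], [1, 0, 0, -0.5, 0], [1, 0, 0, 0, 0], [1, 0, 0, 0, 0]]])

```text
clock: 21.23
position: [454.0, -295.2, 80.8]
ee_rot: [0.999, 0.044, 0.0, 0.0]
contact_force: [-0.9, 0.5, 3.1]
gripper_width: 8.3
grasp_force: 60.4
```

The flange is on the block (3 N). I'll release, rise straight up and back off.

Call:
drive_tool(plan=[[[0.8, 0, 0, 0, 0], [0.5, 0, 0, 0, 0], [0, 0, 0, 0, 0], [-1, 0, 0, 0, 0], [-1, 0, 0, 0, 0], [-1, 0, 0, 0, 0], [-1, 0, 0, 0, 0], [-1, 0, 0, 0, 0], [-1, 0, 0, 0, 0], [-1, 0, 0, 10, 0], [-1, 0, 0, 20, 0], [-1, 0, 0, 25, 0], [-1, 0, 0, 25, 0], [-1, 0, 0, 25, 0], [-1, 0, 0, 20, 0], [-1, 0, 0, 0, 0]]])

```text
clock: 22.57
position: [456.2, -296.4, 211.2]
ee_rot: [0.999, 0.044, 0.005, 0.003]
contact_force: [0.4, -0.7, 1.2]
gripper_width: 85.4
grasp_force: 0.0
```

Call:
drive_tool(plan=[[[-1, -15, -25, 5, 0], [-1, -15, -25, 5, 0], [-1, -15, -25, 5, 0], [-1, -15, -25, 5, 0], [-1, -15, -25, 5, 0], [-1, -15, -25, 5, 0], [-1, -15, -25, 5, 0], [-1, -15, -25, 5, 0], [-1, 0, 0, 0, 0], [-1, 0, 0, 0, 0], [-1, 0, 0, 0, 0], [-1, 0, 0, 0, 0], [-1, 0, 0, 0, 0], [-1, 0, 0, 0, 0]]])

```text
clock: 23.73
position: [334.3, -494.4, 245.3]
ee_rot: [0.999, 0.044, -0.0, -0.0]
contact_force: [0.0, -0.5, 0.1]
gripper_width: 85.4
grasp_force: 0.0
```

Run:
```python
from m2 import *
D={}
for n in("side","top"):
    p,d=save(n,n+"7.png");D[n]={"p":p,"d":d}
block(D)
a,b=D["top"]["p"],D["side"]["p"]
cv2.imwrite("pics/c6.png",np.hstack([cv2.resize(a[150:350,250:510],(520,400)),cv2.resize(b[165:265,240:310+0],(280,400))])[...,::-1])
print(px("side",260,250,D["side"]["d"][250,260]),read_state()["clock"])
```

```text
block top [ 454.4 -295.8] [76.2 76. ] 4.73 42.60284122035117
head top 91 [ 439.3 -297.3   72. ] [ 469.3 -287.4  118. ] [ 453.8 -291.6  106.2] dir 4.4
topface 47 [ 453.44474212 -293.51576189  110.4408504 ] [[469.0, -292.2, 107.8], [464.7, -290.2, 106.2], [464.3, -295.7, 110.3], [462.1, -296.0, 108.8], [459.6, -292.7, 112.2], [457.5, -290.7, 110.9], [457.3, -296.8, 112.9], [454.7, -293.2, 117.3], [452.5, -291.2, 116.1], [451.1, -291.5, 106.9], [450.6, -296.8, 111.9], [448.3, -296.4, 112.6], [446.2, -296.7, 111.4], [443.9, -296.5, 111.7], [441.9, -294.7, 109.6], [439.7, -294.8, 108.9]]
woodq [[486.3, 286.8], [489.2, 306.3], [458.7, 308.2], [480.7, 281.8]] [[466.2, -330.2], [420.1, -334.4], [415.7, -262.4], [478.1, -317.5]]
block side [ 454.5 -294.9] [76.5 81.3] 4.84 42.05912730236279
head side 159 [ 436.9 -297.9   72.3] [ 468.1 -285.4  111.6] [ 451.8 -290.8   92.6] dir 3.8
woodq [[416.1, 198.6], [429.3, 202.9], [421.9, 215.4], [412.7, 207.2]] [[456.5, -326.5], [418.5, -325.6], [412.5, -258.2], [447.4, -281.2]]
[610.97816171 150.94928157 113.41924222] 23.8333
```

View pics/c6.png

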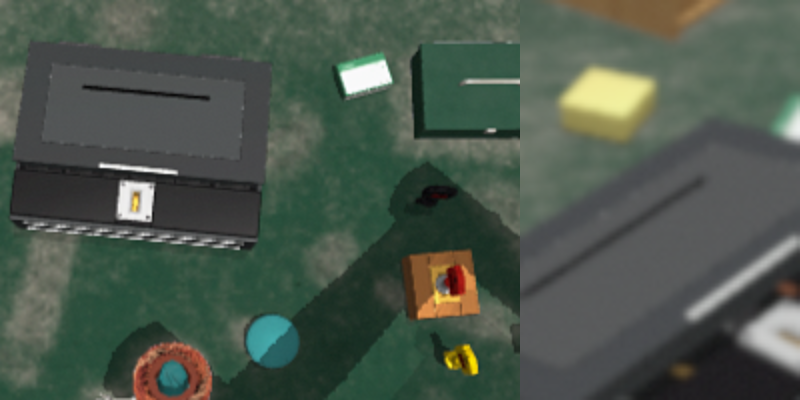

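The key is back upright in its block at (455,280) in the crop, at the same head height as before. The lid is up, the lock slot is at home, and the tin and carton are where they were.

```bash
python3 -c "
from bench import *
print(job_done())"
```

```text
the job is handed in; nothing more can be done
None
```

The till is open with its lid up, the lock is turned back home, the red key stands in its block again, and the job was handed in at about 24 s; the hand-in returned no verdict.

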